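# Turn the desk carousel until the rubber stamp is at the front

### The arm

A 6-joint arm with a two-finger parallel gripper is mounted at the origin on a cart in front of the work surface, level with it; the furniture and walls round the work are solid. World frame = base frame: x ahead of the robot, y to its left, z up, the work surface at z = 0. Lengths are in m, angles in rad, forces in N, time in s.
With the tool pointing down it reaches from about 0.3 to 0.875 m from the base axis. Payload 6.4 kg.
Tool frame: the origin (TCP) lies between the finger pads; the fingertips stand tip_extent ahead of it and the grasp point (between the pads) lies 5 mm behind it (tip_extent is the distance from the TCP to the fingertips, in m); z points along the fingers, y is the direction in which the jaws open and shut (so a half turn about z gives the same grasp; the last joint's range is limited). The gripper opens to 85 mm and grips with 20 to 120 N. Pads are 22 mm wide; open, the fingers measure 114 mm over their backs; the gripper's body (76 mm by 85 mm) begins 54 mm behind the grasp point. The pads swing forward as they close: fully open they stand 13 mm farther back than shut.
Start: joints at [1.08, 0.181, 1.607, -0, 1.354, -0.206], TCP at [0.162, 0.552, 0.245] pointing down, gripper open.
Joint ranges: [-2.99, 2.99], [-0.89, 2.07], [0.3, 2.58], [-1.14, 4.28], [0, 2.63], [-3.12, 3.12]. Speed limits (rad/s): [2.57, 2.57, 3.01, 3.14, 3.14, 3.14].

### API

Orientations are given as a unit quaternion [w, x, y, z].
In Python, from bench import * gives the robot as it stands.
- The arm moves only by the shell command python3 -m jog 'ROWS'. ROWS is JSON, a list of rows, each a list of 3 entries, a list of its own where there are three numbers: the shift along the tool's x, y, z in mm, then the turn, a rotation vector about the tool's x, y, z in rad, then the opening, from 0 (shut) to 1 (fully open). A call has 1 to 20 rows; each row is the pose to reach, as a shift and turn from the pose measured when the call began, along the tool's axes at that moment; what a row does not reach only later rows make up. A row lasts 1/12 s, in which the tool goes at most 41.7 mm and 7.16 degrees, less where a joint would pass 70% of its speed; a pose out of reach is approached as far as the arm can. A call with a gripper value outside its range is refused whole. The fingers move at their own pace and stop on an object; the grip force is fixed at half the most. Time passes only in rows, so rows that repeat a pose let the fingers close. It gives the time, the measured TCP pose, the force and the opening at its end, in the units of the state.
- get_obs(): the state, without advancing time (a new reading comes with each control period).
- camera(name): name is "scene" or "side" or "wrist"; returns (picture, depth): 400x640x3 uint8, red, green, blue; 400x640 float32, m along the optical axis (not along the pixel's ray), 0 where there is no reading.
- get_calibration(name): a dict with "fx", "fy", "cx", "cy" (pixels), "world_from_camera" (4x4, takes a point from camera to world coordinates). Camera axes: x right, y down, z forward; pixel columns grow to the right and rows downward; lengths in m; the calibration is good to about 2 mm. A picture is of the moment at which its call begins: read the wrist's pose just before it. get_calibration takes no time and is no camera call; for the wrist camera it gives the pose at the moment of the call.
- hand_in(): hands the job in, once; it reports no verdict.
The state is a dict: "time_s": time; "q": joint angles; "dq": joint speeds; "joint_efforts": joint torques, N m; "eef_pos": TCP position; "eef_rot": TCP orientation; "wrist_force": force on the tool from outside, world axes, zero at the start; "torque": the same for the moment, N m; "opening": opening from 0.0 (shut) to 1.0 (fully open).
Only numpy, scipy, OpenCV 4.12 (cv2) and the standard library are available. Lean on these libraries where they do the work, as an engineer would, in place of code of your own. Each camera call takes 0.05 s, during which the arm holds its last target.

### The job

Push the desk carousel round, gently and with the fingertips against the ears on its rim, until the bay holding the rubber stamp is at the front, with the stamp centred in line with the flat metal tongue that sticks out of the fixed base, and leave it standing still there. Grip and lift nothing, do not touch the three things lying in the bays, which must stay in the carousel with the stamp upright, and leave the things on the table round it where they are.

Things in the scene. Friction and masses are not known exactly. Their poses are not given: they have to be found in the camera images.
- carousel_base: fixed base of the carousel: round black foot, 140 mm across, up to 12 mm high. Origin on the turning axis, at table height. A flat steel tongue runs out of it along its own -x axis and marks the front, which faces the robot within about 0.5 rad. The base never moves.
- tongue_end (a point): centre of the tongue's round end (40 mm across), 175 mm from the turning axis, at table height. The tongue is 24 mm wide and 6 mm high.
- carousel_tray: turning tray, grey, 210 mm across; turns without end either way about the vertical axis through the base's origin. Bearing friction (about 1 N pushed at an ear) stops it as soon as it is no longer pushed. Origin on the axis at the tray's underside, 14 mm above the table; z up. Floor top 20 mm, lip top 32 mm above the table; outside the lip, between the ears, a fingertip has free space.
- ear_0 (a point): middle of the top of one finger ear, 125 mm from the axis on the tray's own x axis, 46 mm above the table; turns with the tray. Six equal ears stand round the rim every 60 degrees, this one the first: each 14 mm thick, from 105 to 145 mm from the axis, 14 to 46 mm above the table.
- tray_post (a point): top of the tray's central post (26 mm across), 57 mm above the table, on the axis. Three dividers, 4 mm thick, tops 40 mm above the table, run from it at 60, 180 and 300 degrees counterclockwise from ear_0 and part the tray into three bays.
- rubber_stamp: wooden rubber stamp standing upright on its face, loose, in one of the three bays: foot 28 x 58 mm, 16 mm high, with a turned handle 24 mm across above it, 73 mm tall in all, so its top is 93 mm above the table. Origin at the centre of its underside, about 55 mm from the carousel's axis. Not to be touched.
- staple_box_b: small box of staples 37 x 62 x 31 mm, loose in another bay; origin at the centre of its underside. Not to be touched.
- binder_clip_0: binder clip 41 x 51 x 21 mm, loose in another bay; origin at the centre of its underside. Not to be touched.
- glue_stick: glue stick 28 x 95 x 28 mm lying on the table at the left; origin under its centre. Bystander.
- marker_black: capped marker 16 x 125 x 18 mm lying on the table at the left; origin under its centre. Bystander.
- eraser: eraser in a sleeve 23 x 52 x 13 mm lying on the table left of the carousel, about 0.21 m from its axis; origin under its centre. Bystander.
- staple_remover: staple remover 39 x 56 x 20 mm lying on the table right of the carousel; origin under its centre. Bystander.

How it is judged:
By the outcome, as a careful person would: the job done as asked, in the order asked, and still so for the second after the job is handed in, with the robot touching nothing.
It also fails if it takes over 58 s, if anything falls off the work surface, if the arm or the gripper's body presses on something with over 40 N, if the wrist force passes 120 N, or if a joint passes its speed limit or range.

## Working session

There is one attempt and no reset: what is moved stays moved. The work goes in short steps, Python scripts to look and compute and a shell command to move; the robot and the scene stay as the last step left them, time stands still between calls to the robot, and variables do not carry over. Pictures are saved under pics/ and viewed, and the job is handed in when it is done.

```bash
mkdir -p pics; ls; python3 - <<'E'
from bench import *
import cv2
o=get_obs();print(o)
for n in("scene","side","wrist"):
    p,d=camera(n);cv2.imwrite(f"pics/a_{n}.png",p[:,:,::-1]);c=get_calibration(n);print(n,c)
E
```

```text
pics
{'time_s': 0.0, 'q': array([ 1.07968502e+00,  1.81567487e-01,  1.60800926e+00, -5.63743786e-07,
        1.35377348e+00, -2.06299584e-01]), 'dq': array([-0.00169785, -0.00167287,  0.00017334, -0.0024155 ,  0.00163753,
        0.00016571]), 'joint_efforts': array([-3.36599633e-04, -4.44882309e+01, -3.51328933e+01, -3.87876607e-04,
        9.16921970e-03, -1.64529058e-05]), 'eef_pos': array([0.16129276, 0.5513696 , 0.24436864]), 'eef_rot': array([-3.00005937e-04,  1.41924913e-01,  9.89877036e-01, -8.25990216e-04]), 'wrist_force': array([-0.6219638 ,  0.26199095, -1.03451266]), 'torque': array([ 0.02508086, -0.05487046,  0.03465304]), 'opening': 0.9964794576850946}
scene {'fx': 440.1441087795273, 'fy': 440.1441087795273, 'cx': 322.5486477956974, 'cy': 196.5375626027279, 'world_from_camera': array([[ 0.68302388, -0.54287295,  0.48863824, -0.00904528],
       [-0.73028361, -0.49584709,  0.4699165 , -0.4561139 ],
       [-0.0128151 , -0.67780869, -0.73512662,  0.91436112],
       [ 0.        ,  0.        ,  0.        ,  1.        ]])}
side {'fx': 465.23211462554366, 'fy': 465.23211462554366, 'cx': 315.9115666457103, 'cy': 209.96305351622757, 'world_from_camera': array([[-0.99774323, -0.01789977,  0.06471518,  0.47701012],
       [-0.06498838,  0.49975092, -0.86372769,  1.2771025 ],
       [-0.01688095, -0.86598419, -0.49978638,  0.77290522],
       [ 0.        ,  0.        ,  0.        ,  1.        ]])}
wrist {'fx': 323.2952561381402, 'fy': 323.2952561381402, 'cx': 317.9894700705038, 'cy': 194.4683124812063, 'world_from_camera': array([[ 0.28163365,  0.92473828,  0.25601093,  0.09564961],
       [ 0.95952071, -0.27098518, -0.07672699,  0.57086316],
       [-0.00157721,  0.26725669, -0.96362408,  0.37371201],
       [ 0.        ,  0.        ,  0.        ,  1.        ]])}
```

View pics/a_scene.png

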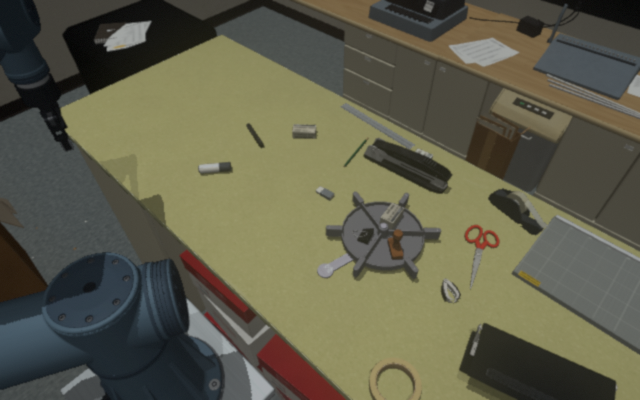

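View pics/a_side.png

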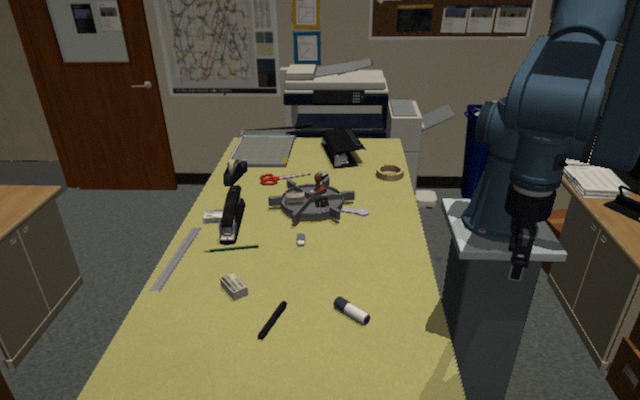

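View pics/a_wrist.png

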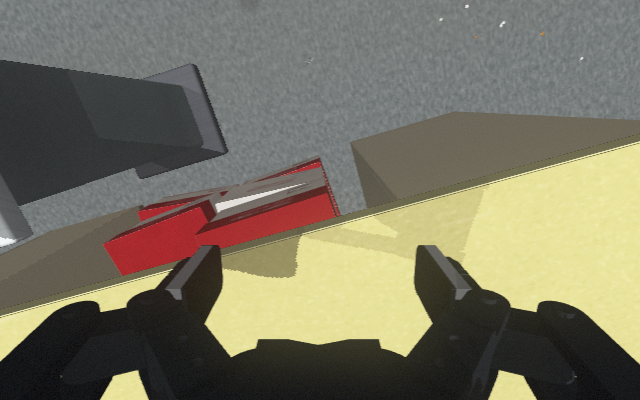

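The scene view shows the carousel at about (383,235) with the tongue end at about (325,270). The stamp is at about (398,242), in the bay on the right. I'll enlarge both views.

```bash
python3 - <<'E'
import cv2
a=cv2.imread("pics/a_scene.png")[175:295,300:460];cv2.imwrite("pics/b_scene.png",cv2.resize(a,None,fx=5,fy=5,interpolation=cv2.INTER_CUBIC))
a=cv2.imread("pics/a_side.png")[160:240,250:380];cv2.imwrite("pics/b_side.png",cv2.resize(a,None,fx=6,fy=6,interpolation=cv2.INTER_CUBIC))
E
```

```text
(no output)
```

View pics/b_scene.png

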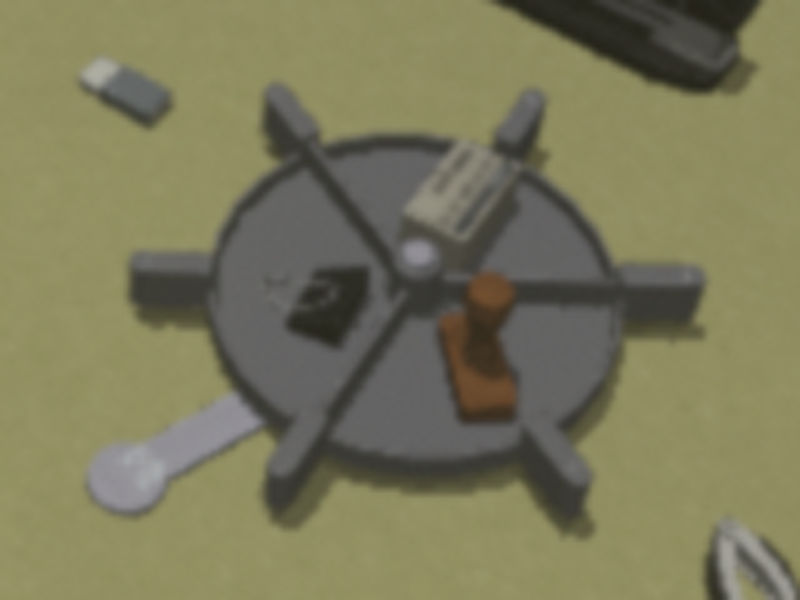

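View pics/b_side.png

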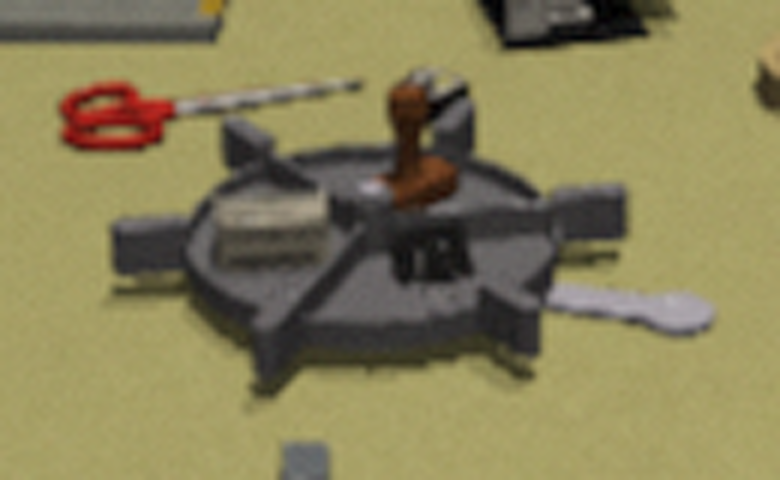

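```bash
cat >h.py <<'E'
from bench import *
import numpy as np
def ray(n,u,v,z,c=None):
    c=c or get_calibration(n);T=c["world_from_camera"]
    d=T[:3,:3]@np.array([(u-c["cx"])/c["fx"],(v-c["cy"])/c["fy"],1.]);o=T[:3,3]
    return o+d*(z-o[2])/d[2]
def proj(n,p,c=None):
    c=c or get_calibration(n);T=np.linalg.inv(c["world_from_camera"]);q=T[:3,:3]@np.asarray(p)+T[:3,3]
    return c["cx"]+c["fx"]*q[0]/q[2],c["cy"]+c["fy"]*q[1]/q[2]
E
python3 - <<'E'
from h import *
S=lambda x,y,z:ray("scene",300+x/5-.4,175+y/5-.4,z)
D=lambda x,y,z:ray("side",250+x/6-.4,160+y/6-.4,z)
A=S(418,247,.057);B=D(375,187,.057);print("post",A,B)
T1=S(127,478,.006);T2=D(685,312,.006);print("tongue",T1,T2)
for A,t in((A,T1),(B,T2)):
    v=t-A;print("front ang",np.degrees(np.arctan2(v[1],v[0])),np.hypot(*v[:2]))
for n,f,l in(("S",S,[(660,270),(565,455),(288,460),(170,262),(290,105),(525,110)]),("D",D,[(590,195),(457,115),(245,135),(150,225),(265,330),(520,300)])):
  for e in l:
    P=f(*e,.046);v=P-(A if n=="S" else B);print(n,"ear",np.degrees(np.arctan2(v[1],v[0])),np.hypot(*v[:2]))
for P,A in((S(491,285,.093),S(418,247,.057)),(D(408,92,.093),B)):
    v=P-A;print("stamp",P,np.degrees(np.arctan2(v[1],v[0])),np.hypot(*v[:2]))
E
```

```text
post [ 0.59491171 -0.08382059  0.057     ] [ 0.59063145 -0.08678369  0.057     ]
tongue [ 0.42080474 -0.04630438  0.006     ] [ 0.41928586 -0.04318144  0.006     ]
front ang 167.8399465082567 0.1781030643246406
front ang 165.72298322052765 0.1768062994794516
S ear -47.84987250982363 0.12216236615561069
S ear -108.85668346766818 0.12644001494034834
S ear -168.64143361594793 0.1331431421079802
S ear 130.4573025596022 0.12327703089257007
S ear 69.85133500057759 0.1263155824330214
S ear 10.628548390931263 0.12757497621737263
D ear -172.65027713140637 0.11968992309029836
D ear -109.37565889456964 0.12053673365078424
D ear -45.47344586487843 0.11724718275887495
D ear 12.89187421830192 0.12523665607350584
D ear 71.33882560534875 0.1462777753103026
D ear 128.82394538805582 0.13234753277183967
stamp [ 0.57447062 -0.13895067  0.093     ] -110.34373293403246 0.05879764768533081
stamp [ 0.57468697 -0.13324352  0.093     ] -108.94164308569277 0.04911967184863024
```

Both views agree within about 4 mm:

| Item | Estimate |
|---|---|
| Turning axis | about (0.593, -0.085) |
| Front (tongue direction) | about 167° |
| Stamp and its bay-centre ear | about 251° |

The tray therefore needs about 84° clockwise. I'll hover beside that ear, on its counterclockwise side, with the gripper shut.

```bash
python3 -m jog '[[[-637,-612,0],[0,0,-0.33],0],[[-637,-612,0],[0,0,-0.33],0],[[-637,-612,0],[0,0,-0.33],0],[[-637,-612,0],[0,0,-0.33],0],[[-637,-612,0],[0,0,-0.33],0],[[-637,-612,0],[0,0,-0.33],0],[[-637,-612,0],[0,0,-0.33],0],[[-637,-612,0],[0,0,-0.33],0],[[-637,-612,0],[0,0,-0.33],0],[[-637,-612,0],[0,0,-0.33],0],[[-637,-612,0],[0,0,-0.33],0],[[-637,-612,0],[0,0,-0.33],0],[[-637,-612,0],[0,0,-0.33],0],[[-637,-612,0],[0,0,-0.33],0],[[-637,-612,0],[0,0,-0.33],0],[[-637,-612,0],[0,0,-0.33],0],[[-637,-612,0],[0,0,-0.33],0],[[-637,-612,0],[0,0,-0.33],0],[[-637,-612,0],[0,0,-0.33],0],[[-637,-612,0],[0,0,-0.33],0]]'; python3 - <<'E'
from h import *;import cv2
o=get_obs();print(o['eef_pos'],o['eef_rot'],o['q'])
p,d=camera("wrist");cv2.imwrite("pics/c.png",p[:,:,::-1])
c=get_calibration("wrist");np.save("c_w.npy",c,allow_pickle=True);np.save("c_d.npy",d)
E
```

```text
time_s: 1.82
eef_pos: [0.5741, -0.1695, 0.2448]
eef_rot: [-0.001, -0.022, 1.0, -0.0]
wrist_force: [1.0, -0.2, 1.3]
opening: 0.003
[ 0.57409102 -0.16947481  0.24479493] [-5.54275438e-04 -2.23703527e-02  9.99749514e-01 -4.12558053e-04] [-4.84488961e-01  2.33552383e-01  1.54546066e+00 -1.28715629e-03
  1.36314842e+00 -2.09976402e+00]
```

View pics/c.png

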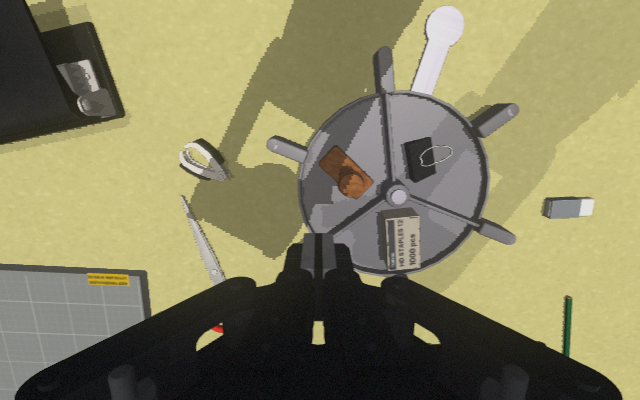

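Wrist view: post top at (397,194), tongue end at (444,27), target ear at about (287,148), stamp foot at about (345,170). I'll enlarge it for precise readings.

```bash
python3 - <<'E'
import cv2
a=cv2.imread("pics/c.png")
cv2.imwrite("pics/c1.png",cv2.resize(a[90:240,260:460],None,fx=4,fy=4,interpolation=cv2.INTER_CUBIC))
cv2.imwrite("pics/c2.png",cv2.resize(a[0:110,360:540],None,fx=4,fy=4,interpolation=cv2.INTER_CUBIC))
E
```

```text
(no output)
```

View pics/c1.png

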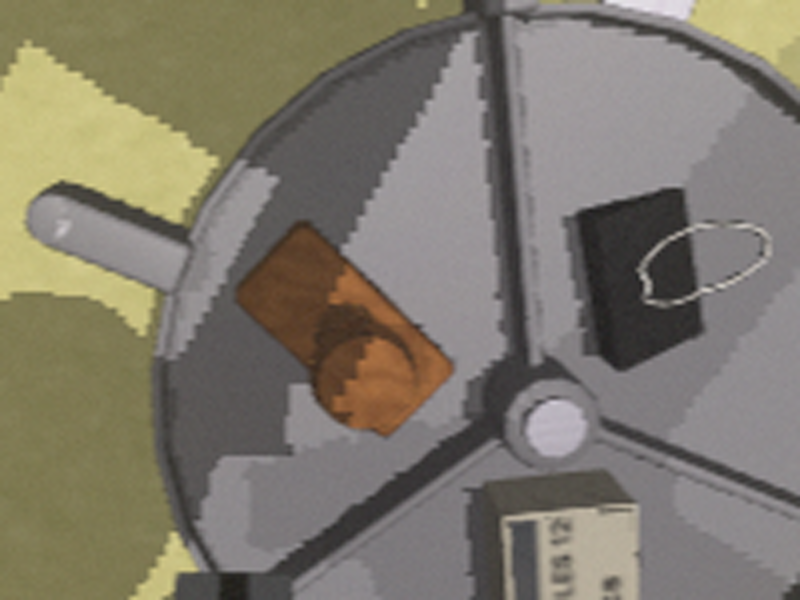

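View pics/c2.png

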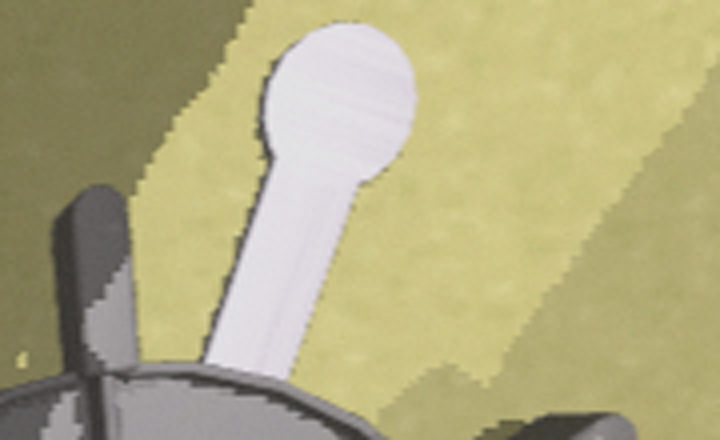

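```bash
python3 - <<'E'
from h import *
c=np.load("c_w.npy",allow_pickle=True).item()
a=lambda x,y,z:ray(0,260+x/4-.4,90+y/4-.4,z,c)
b=lambda x,y,z:ray(0,360+x/4-.4,0+y/4-.4,z,c)
P=a(556,425,.057);print("post",P)
for n,q in(("tongue",b(340,103,.006)),("tongue neck",(b(272,170,.006)+b(357,180,.006))/2),("tongue base",(b(208,360,.006)+b(288,375,.006))/2),("ear out",a(47,218,.046)),("ear mid",a(110,240,.046)),("ear in",a(172,265,.046)),("foot",a(345,330,.036)),("handle top",a(365,378,.093))):
    v=q-P;print(n,q.round(4),np.degrees(np.arctan2(v[1],v[0]))%360,np.hypot(*v[:2]))
print("remover",ray(0,205,160,.02,c),"left end scissors",ray(0,182,198,.005,c))
D=np.load("c_d.npy")
for n,(u,v) in(("post",(399,196)),("tong",(444,27)),("eartop",(287,150))):
    T=c["world_from_camera"];z=D[v,u];print(n,T[:3,:3]@np.array([(u-c["cx"])/c["fx"]*z,(v-c["cy"])/c["fy"]*z,z])+T[:3,3])
for z in(0.044,):pass
# fingertip image: depth of pads
for u,v in((311,240),(326,240)):
    z=D[v,u];T=c["world_from_camera"];print("pad tip",z,T[:3,:3]@np.array([(u-c["cx"])/c["fx"]*z,(v-c["cy"])/c["fy"]*z,z])+T[:3,3])
E
```

```text
post [ 0.59409096 -0.09455631  0.057     ]
tongue [ 0.4247 -0.0533  0.006 ] 166.32654627902141 0.17436814367504339
tongue neck [ 0.4418 -0.0575  0.006 ] 166.3187088565841 0.1567131620546183
tongue base [ 0.4901 -0.0687  0.006 ] 166.06034734565696 0.1071530497912359
ear out [ 0.5484 -0.2253  0.046 ] 250.75216534108864 0.13851885493403357
ear mid [ 0.5533 -0.2094  0.046 ] 250.45213178903305 0.12185979345027977
ear in [ 0.559  -0.1935  0.046 ] 250.49426938933175 0.1050181139462703
foot [ 0.576  -0.1477  0.036 ] 251.21019076216646 0.05609259160215052
handle top [ 0.5752 -0.1477  0.093 ] 250.4602891731879 0.05639829197952007
remover [ 0.5720741  -0.30221366  0.02      ] left end scissors [ 0.62155796 -0.33726275  0.005     ]
post [ 0.59429294 -0.09407448  0.05677533]
tong [ 0.42601776 -0.05342487  0.00509928]
eartop [ 0.55360923 -0.20940774  0.04683863]
pad tip 0.14107032 [ 0.56517377 -0.17972297  0.24252711]
pad tip 0.1401109 [ 0.5645247  -0.17321799  0.24338304]
```

The axis is off by about 8 mm in y compared with the fixed cameras. The arm was still moving when that picture was taken. I'll settle at the hover pose and look again.

```bash
python3 -m jog '[[[-12,-24,0],[0,0,0],0],[[-24,-48,0],[0,0,0],0],[[-24,-48,0],[0,0,0],0],[[-24,-48,0],[0,0,0],0],[[-24,-48,0],[0,0,0],0],[[-24,-48,0],[0,0,0],0],[[-24,-48,0],[0,0,0],0]]'; python3 - <<'E'
from h import *;import cv2
o=get_obs();print(o['eef_pos'],o['eef_rot'],o['dq'].round(3))
c=get_calibration("wrist");np.save("c_w.npy",c,allow_pickle=True)
p,d=camera("wrist");cv2.imwrite("pics/d.png",p[:,:,::-1]);np.save("c_d.npy",d)
print(np.abs(get_calibration("wrist")["world_from_camera"]-c["world_from_camera"]).max())
a=p[:,:,::-1]
cv2.imwrite("pics/d1.png",cv2.resize(a[0:200,300:500],None,fx=3,fy=3,interpolation=cv2.INTER_CUBIC))
E
```

```text
time_s: 2.45
eef_pos: [0.6024, -0.2221, 0.2445]
eef_rot: [0.0, -0.021, 1.0, -0.002]
wrist_force: [0.2, -0.6, 0.6]
opening: 0.002
[ 0.60239513 -0.22209692  0.24448823] [ 2.97081586e-04 -2.10544294e-02  9.99775457e-01 -2.37890271e-03] [ 0.001 -0.001 -0.005 -0.002 -0.002 -0.001]
0.0002111667655427807
```

View pics/d.png

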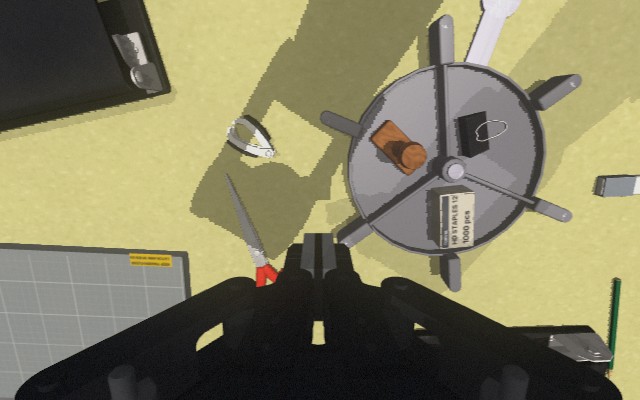

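View pics/d1.png

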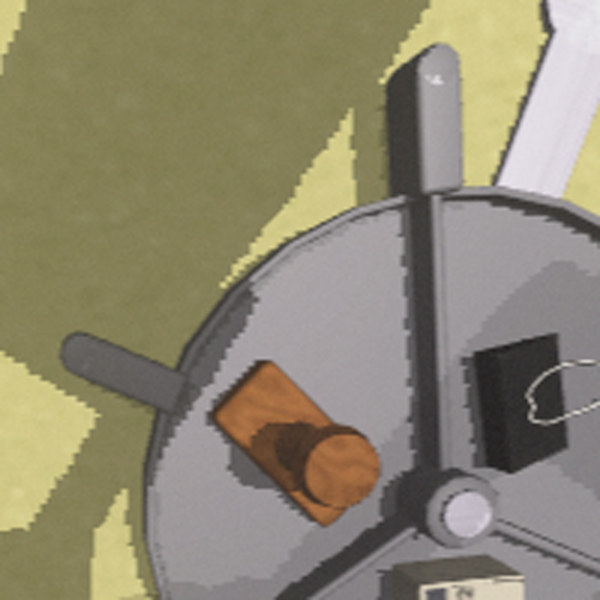

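```bash
python3 - <<'E'
from h import *
c=np.load("c_w.npy",allow_pickle=True).item()
a=lambda x,y,z:ray(0,300+x/3-.3,y/3-.3,z,c)
b=lambda x,y,z:ray(0,x,y,z,c)
P=a(467,513,.057);print("post",P)
for n,q in(("tongue e1",(a(497,185,.006)+a(565,197,.006))/2),("ear out",a(75,352,.046)),("ear mid",a(120,368,.046)),("ear2 out",a(440,60,.046)),("ear2 in",a(440,185,.046)),("ear3out",b(577,79,.046)),("ear4 out",b(566,216,.046)),("handle top",a(342,468,.093))):
    v=q-P;print(n,q.round(4),np.degrees(np.arctan2(v[1],v[0]))%360,np.hypot(*v[:2]))
print("remover",b(265,155,.01))
D=np.load("c_d.npy")
T=c["world_from_camera"]
for u,v in((311,238),(326,238),(305,270),(345,240)):
    z=D[v,u];print("tip px",z,T[:3,:3]@np.array([(u-c["cx"])/c["fx"]*z,(v-c["cy"])/c["fy"]*z,z])+T[:3,3])
E
python3 -c "
import bench;print([x for x in dir(bench) if x[0]!='_']); print(getattr(bench,'tip_extent',None))"; python3 -m jog --help | head
```

```text
post [ 0.59154125 -0.08667057  0.057     ]
tongue e1 [ 0.485  -0.0599  0.006 ] 165.88366685585225 0.1098431920182863
ear out [ 0.5455 -0.2187  0.046 ] 250.76133327162742 0.13980681077124926
ear mid [ 0.55   -0.2036  0.046 ] 250.43616322016834 0.12408692728539329
ear2 out [ 0.4545 -0.1118  0.046 ] 190.38841453929751 0.13931236640441585
ear2 in [ 0.4897 -0.1066  0.046 ] 191.05985067304098 0.1037235661798482
ear3out [0.5002 0.0199 0.046 ] 130.57558399898224 0.14035595038906498
ear4 out [0.6375 0.0435 0.046 ] 70.56356986360373 0.13799904133188107
handle top [ 0.5733 -0.1405  0.093 ] 251.29513522237056 0.05686302164464475
remover [ 0.59125074 -0.28348834  0.01      ]
tip px 0.14267413 [ 0.59068431 -0.22557217  0.24126771]
tip px 0.14262298 [ 0.59039025 -0.2189601   0.24128348]
tip px 0.11336196 [ 0.5898937  -0.22693175  0.27146371]
tip px 0.35244015 [ 0.67482207 -0.19046033  0.04717062]
['MotionError', 'camera', 'get_calibration', 'get_obs', 'hand_in', 'tip_extent']
0.014invalid input: not JSON, or not a number
```

```bash
python3 - <<'E'
from h import *
c=np.load("c_w.npy",allow_pickle=True).item();T=c["world_from_camera"]
D=np.load("c_d.npy");v,u=np.nonzero((D>0)&(D<.2))
z=D[v,u];X=np.stack([(u-c["cx"])/c["fx"]*z,(v-c["cy"])/c["fy"]*z,z])
W=T[:3,:3]@X+T[:3,3:4]
t=W-np.array([.6024,-.2221,.2445])[:,None]
x=-t[0];y=t[1];h=t[2]+.014 # above tips
for k in np.arange(-.01,.15,.01):
    m=(h>=k)&(h<k+.01)
    if m.sum()>5:print(round(k,2),m.sum(),"x",x[m].min().round(3),x[m].max().round(3),"y",y[m].min().round(3),y[m].max().round(3))
E
```

```text
0.0 207 x 0.007 0.013 y -0.013 0.012
0.01 593 x 0.006 0.012 y -0.014 0.013
0.02 734 x 0.007 0.013 y -0.014 0.013
0.03 917 x -0.011 0.013 y -0.017 0.013
0.04 2209 x -0.012 0.016 y -0.033 0.033
0.05 6607 x -0.01 0.016 y -0.041 0.042
0.06 5576 x -0.009 0.019 y -0.049 0.049
0.07 12395 x -0.008 0.019 y -0.058 0.056
0.08 16062 x -0.0 0.02 y -0.063 0.062
0.09 7164 x 0.008 0.023 y -0.062 0.061
0.1 13 x 0.02 0.022 y -0.018 0.014
```

Measured and consistent with the fixed cameras: axis (0.592, -0.086), ear at 250.6°, stamp at about 251°, front at about 166°. The ears come out at 140 mm radius and 46 mm height, as stated. I'll descend at 272°, which is free space.

```bash
python3 -m jog '[[[5,4,30],[0,0,0],0],[[5,4,60],[0,0,0],0],[[5,4,95],[0,0,0],0],[[5,4,130],[0,0,0],0],[[5,4,160],[0,0,0],0],[[5,4,185],[0,0,0],0],[[5,4,200],[0,0,0],0],[[5,4,200],[0,0,0],0],[[5,4,200],[0,0,0],0]]'; python3 - <<'E'
from h import *
from scipy.spatial.transform import Rotation as Ro
C=np.array([.5925,-.086]);r=.132
o=get_obs();p=o['eef_pos'];R=Ro.from_quat(np.r_[o['eef_rot'][1:],o['eef_rot'][0]]).as_matrix()
th0=np.degrees(np.arctan2(p[1]-C[1],p[0]-C[0]))%360;print(p,th0,np.hypot(*(p[:2]-C)),R[:,0].round(3),R[:,1].round(3))
for th in np.arange(270,228,-2.):
    t=np.radians(th);q=np.r_[C+r*np.array([np.cos(t),np.sin(t)]),.044]
    s=R.T@(q-p)*1000;print(th,s.round(0),"turn",np.radians(th0-th).round(2))
E
```

```text
time_s: 3.25
eef_pos: [0.597, -0.2186, 0.0442]
eef_rot: [-0.0, -0.021, 1.0, -0.002]
wrist_force: [-0.4, 0.2, 0.2]
opening: 0.001
[ 0.59704258 -0.21863336  0.04424892] 271.96156530477634 0.13271112933445497 [-0.999 -0.043  0.001] [-0.043  0.999 -0.004]
270.0 [5. 1. 0.] turn 0.03
268.0 [9. 1. 0.] turn 0.07
266.0 [14.  2.  0.] turn 0.1
264.0 [18.  2.  0.] turn 0.14
262.0 [23.  3.  0.] turn 0.17
260.0 [27.  4.  0.] turn 0.21
258.0 [32.  5.  0.] turn 0.24
256.0 [36.  6.  0.] turn 0.28
254.0 [41.  7.  0.] turn 0.31
252.0 [45.  9.  0.] turn 0.35
250.0 [49. 11.  0.] turn 0.38
248.0 [54. 13.  0.] turn 0.42
246.0 [58. 15.  0.] turn 0.45
244.0 [62. 17.  0.] turn 0.49
242.0 [66. 19.  0.] turn 0.52
240.0 [70. 21.  0.] turn 0.56
238.0 [74. 24.  0.] turn 0.59
236.0 [77. 27.  0.] turn 0.63
234.0 [81. 29.  0.] turn 0.66
232.0 [85. 32.  0.] turn 0.7
230.0 [88. 35.  0.] turn 0.73
```

```bash
python3 -m jog '[[[5,1,0],[0,0,0.03],0],[[9,1,0],[0,0,0.07],0],[[14,2,0],[0,0,0.1],0],[[18,2,0],[0,0,0.14],0],[[23,3,0],[0,0,0.17],0],[[27,4,0],[0,0,0.21],0],[[32,5,0],[0,0,0.24],0],[[36,6,0],[0,0,0.28],0],[[41,7,0],[0,0,0.31],0],[[45,9,0],[0,0,0.35],0],[[49,11,0],[0,0,0.38],0],[[54,13,0],[0,0,0.42],0],[[58,15,0],[0,0,0.45],0],[[62,17,0],[0,0,0.49],0],[[66,19,0],[0,0,0.52],0],[[70,21,0],[0,0,0.56],0],[[74,24,0],[0,0,0.59],0],[[77,27,0],[0,0,0.63],0],[[81,29,0],[0,0,0.66],0],[[81,29,0],[0,0,0.66],0]]'; python3 - <<'E'
from h import *
import cv2
from scipy.spatial.transform import Rotation as Ro
C=np.array([.5925,-.086]);r=.132
for n in("scene","wrist"):
    P,d=camera(n)
    if n=="scene":P=cv2.resize(P[175:295,300:460],None,fx=5,fy=5)
    cv2.imwrite(f"pics/e_{n}.png",P[:,:,::-1])
o=get_obs();p=o['eef_pos'];R=Ro.from_quat(np.r_[o['eef_rot'][1:],o['eef_rot'][0]]).as_matrix()
th0=np.degrees(np.arctan2(p[1]-C[1],p[0]-C[0]))%360;print(p,th0,np.hypot(*(p[:2]-C)),R[:,0].round(3),R[:,1].round(3),o['q'].round(2))
for th in np.arange(232,192,-2.):
    t=np.radians(th);q=np.r_[C+r*np.array([np.cos(t),np.sin(t)]),.044]
    s=R.T@(q-p)*1000;print(th,s.round(0),"turn",np.radians(th0-th).round(2))
E
```

```text
time_s: 4.92
eef_pos: [0.5159, -0.1934, 0.0466]
eef_rot: [0.002, 0.304, 0.953, -0.002]
wrist_force: [-0.5, 0.2, -0.0]
opening: -0.004
[ 0.51605264 -0.19362102  0.04604338] 234.61235589399263 0.13200940586045898 [-0.816  0.578 -0.005] [ 0.578  0.816 -0.003] [-0.57  0.39  1.8  -0.    0.95 -1.52]
232.0 [6. 0. 2.] turn 0.05
230.0 [11.  0.  2.] turn 0.08
228.0 [15.  1.  2.] turn 0.12
226.0 [20.  2.  2.] turn 0.15
224.0 [24.  2.  2.] turn 0.19
222.0 [29.  3.  2.] turn 0.22
220.0 [33.  4.  2.] turn 0.26
218.0 [38.  6.  2.] turn 0.29
216.0 [42.  7.  2.] turn 0.32
214.0 [46.  9.  2.] turn 0.36
212.0 [51. 10.  2.] turn 0.39
210.0 [55. 12.  2.] turn 0.43
208.0 [59. 14.  2.] turn 0.46
206.0 [63. 16.  2.] turn 0.5
204.0 [67. 19.  2.] turn 0.53
202.0 [71. 21.  2.] turn 0.57
200.0 [75. 24.  2.] turn 0.6
198.0 [79. 26.  2.] turn 0.64
196.0 [82. 29.  2.] turn 0.67
194.0 [86. 32.  1.] turn 0.71
```

View pics/e_scene.png

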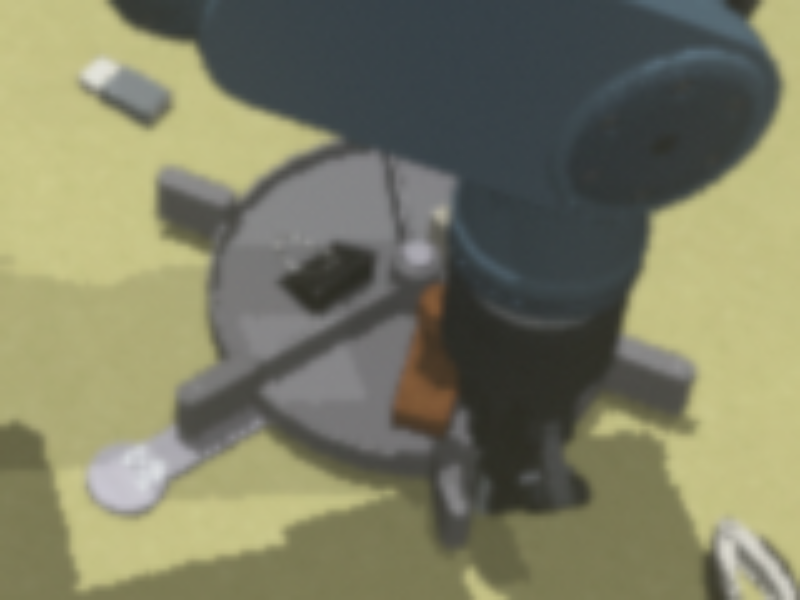

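View pics/e_wrist.png

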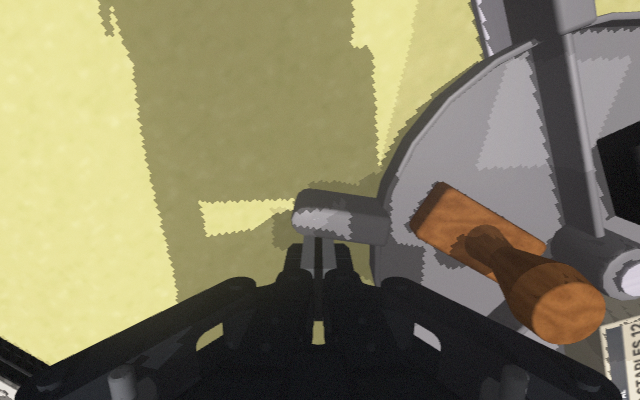

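The fingertip pushes the ear squarely at about (345,215) in the wrist view. The stamp is upright and clear of the fingers. I'll continue.

```bash
python3 -m jog '[[[6,0,1],[0,0,0.05],0],[[11,0,2],[0,0,0.08],0],[[15,1,2],[0,0,0.12],0],[[20,2,2],[0,0,0.15],0],[[24,2,2],[0,0,0.19],0],[[29,3,2],[0,0,0.22],0],[[33,4,2],[0,0,0.26],0],[[38,6,2],[0,0,0.29],0],[[42,7,2],[0,0,0.32],0],[[46,9,2],[0,0,0.36],0],[[51,10,2],[0,0,0.39],0],[[55,12,2],[0,0,0.43],0],[[59,14,2],[0,0,0.46],0],[[63,16,2],[0,0,0.5],0],[[67,19,2],[0,0,0.53],0],[[71,21,2],[0,0,0.57],0],[[75,24,2],[0,0,0.6],0],[[79,26,2],[0,0,0.64],0],[[82,29,2],[0,0,0.67],0],[[82,29,2],[0,0,0.67],0]]'; python3 - <<'E'
from h import *
import cv2
from scipy.spatial.transform import Rotation as Ro
C=np.array([.5925,-.086]);r=.132
c=get_calibration("wrist");np.save("c_w.npy",c,allow_pickle=True)
P,d=camera("wrist");cv2.imwrite(f"pics/f_wrist.png",P[:,:,::-1])
o=get_obs();p=o['eef_pos'];R=Ro.from_quat(np.r_[o['eef_rot'][1:],o['eef_rot'][0]]).as_matrix()
th0=np.degrees(np.arctan2(p[1]-C[1],p[0]-C[0]))%360;print(p,th0,np.hypot(*(p[:2]-C)),R[:,0].round(3),R[:,1].round(3),o['q'].round(2),np.abs(get_calibration("wrist")["world_from_camera"]-c["world_from_camera"]).max())
for th in np.arange(194,172,-2.):
    t=np.radians(th);q=np.r_[C+r*np.array([np.cos(t),np.sin(t)]),.044]
    s=R.T@(q-p)*1000;print(th,s.round(0),"turn",np.radians(th0-th).round(2))
E
```

```text
time_s: 6.68
eef_pos: [0.4664, -0.1224, 0.0443]
eef_rot: [0.003, 0.599, 0.8, -0.002]
wrist_force: [-0.2, -0.1, 0.5]
opening: -0.003
[ 0.46651868 -0.12270995  0.04421982] 196.24569848355307 0.13122085927255134 [-0.283  0.959 -0.007] [0.959 0.283 0.001] [-0.5   0.27  1.97 -0.01  0.89 -0.78] 0.0014535791178481028
194.0 [ 5. -1.  0.] turn 0.04
192.0 [10. -0.  0.] turn 0.07
190.0 [14.  0.  0.] turn 0.11
188.0 [19.  1.  0.] turn 0.14
186.0 [23.  1.  0.] turn 0.18
184.0 [28.  2.  0.] turn 0.21
182.0 [32.  3. -0.] turn 0.25
180.0 [37.  5. -0.] turn 0.28
178.0 [41.  6. -0.] turn 0.32
176.0 [46.  8. -0.] turn 0.35
174.0 [50.  9. -0.] turn 0.39
```

View pics/f_wrist.png

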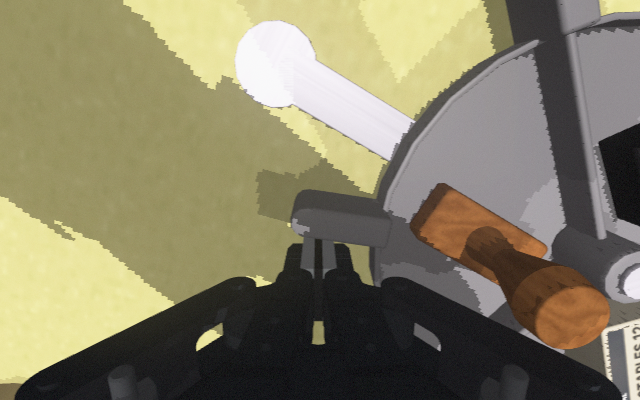

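```bash
python3 -m jog '[[[5,-1,0],[0,0,0.04],0],[[10,0,0],[0,0,0.07],0],[[14,0,0],[0,0,0.11],0],[[19,1,0],[0,0,0.14],0],[[23,1,0],[0,0,0.18],0],[[28,2,0],[0,0,0.21],0],[[32,3,0],[0,0,0.25],0],[[35,4,0],[0,0,0.27],0],[[37,5,0],[0,0,0.28],0],[[39,5,0],[0,0,0.3],0],[[39,5,0],[0,0,0.3],0],[[39,5,0],[0,0,0.3],0]]'; python3 - <<'E'
from h import *
import cv2
from scipy.spatial.transform import Rotation as Ro
C=np.array([.5925,-.086]);r=.132
c=get_calibration("wrist");np.save("c_w.npy",c,allow_pickle=True)
P,d=camera("wrist");cv2.imwrite(f"pics/g_wrist.png",P[:,:,::-1]);cv2.imwrite("pics/g1.png",cv2.resize(P[:,240:,::-1],None,fx=1.5,fy=1.5,interpolation=cv2.INTER_CUBIC));np.save("g_d.npy",d)
P,d=camera("scene");cv2.imwrite("pics/g_scene.png",cv2.resize(P[175:295,300:460,::-1],None,fx=5,fy=5,interpolation=cv2.INTER_CUBIC))
o=get_obs();p=o['eef_pos'];R=Ro.from_quat(np.r_[o['eef_rot'][1:],o['eef_rot'][0]]).as_matrix()
th0=np.degrees(np.arctan2(p[1]-C[1],p[0]-C[0]))%360;print(p,th0,np.hypot(*(p[:2]-C)),R[:,0].round(3),R[:,1].round(3),np.abs(get_calibration("wrist")["world_from_camera"]-c["world_from_camera"]).max())
E
```

```text
time_s: 7.73
eef_pos: [0.4604, -0.0839, 0.0441]
eef_rot: [0.004, 0.712, 0.703, -0.001]
wrist_force: [0.2, 0.7, -0.7]
opening: -0.001
[ 0.46033361 -0.0839678   0.04398029] 179.11908364125946 0.13218201161716575 [ 0.013  1.    -0.006] [ 1.    -0.013  0.004] 0.00027895023573758226
```

View pics/g1.png

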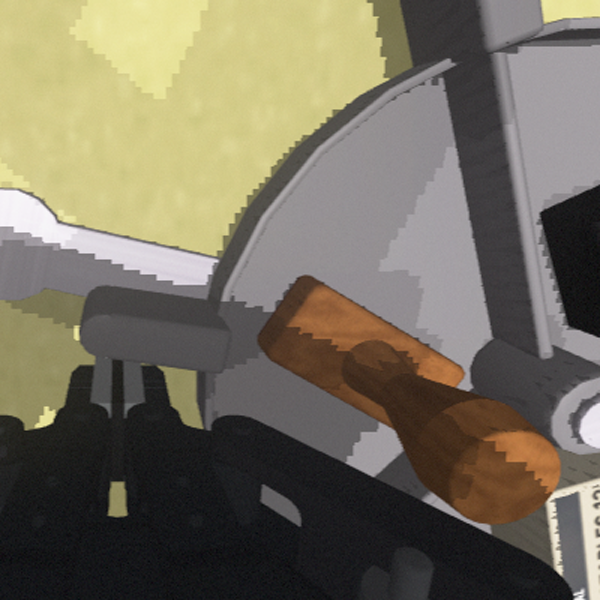

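View pics/g_scene.png

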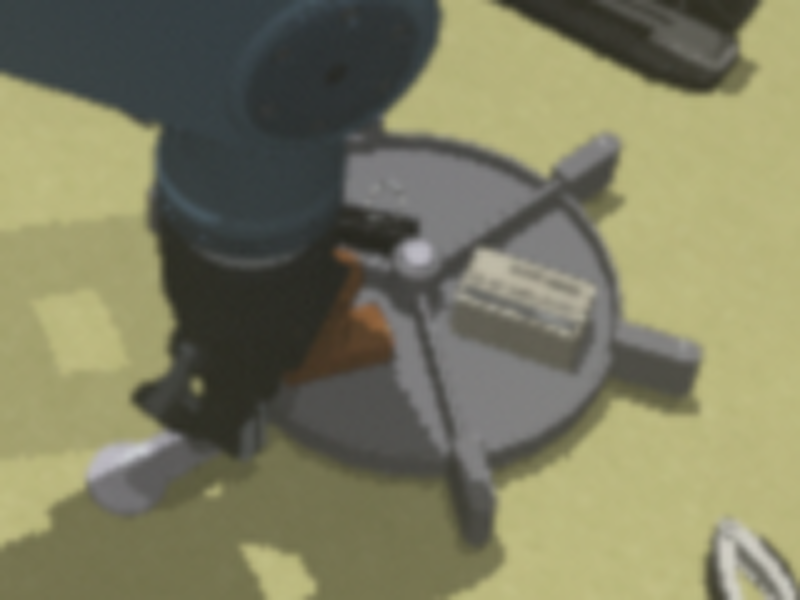

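The ear is at about 171°, just short of the front. I'll back off, rise and measure the remainder from a clear view.

```bash
python3 -m jog '[[[-10,-1,0],[0,0,0],0],[[-20,-2,0],[0,0,0],0],[[-25,-3,0],[0,0,0],0],[[-25,-3,-20],[0,0,0],0],[[-25,-3,-50],[0,0,0],0],[[-25,-3,-85],[0,0,0],0],[[-25,-3,-120],[0,0,0],0],[[-25,-3,-155],[0,0,0],0],[[-25,-3,-185],[0,0,0],0],[[-25,-3,-205],[0,0,0],0],[[-25,-3,-205],[0,0,0],0],[[-25,-3,-205],[0,0,0],0],[[-25,-3,-205],[0,0,0],0]]'; python3 - <<'E'
from h import *
import cv2
o=get_obs();print(o['eef_pos'],o['eef_rot'])
c=get_calibration("wrist");np.save("c_w.npy",c,allow_pickle=True)
P,d=camera("wrist");cv2.imwrite(f"pics/h.png",P[:,:,::-1])
print(np.abs(get_calibration("wrist")["world_from_camera"]-c["world_from_camera"]).max())
E
```

```text
time_s: 8.92
eef_pos: [0.4557, -0.1079, 0.2482]
eef_rot: [0.003, 0.712, 0.702, -0.001]
wrist_force: [-0.3, -0.4, 1.2]
opening: 0.002
[ 0.45568232 -0.10786616  0.24818958] [ 0.00288181  0.71189862  0.70227528 -0.00121779]
0.0011081928740183065
```

View pics/h.png

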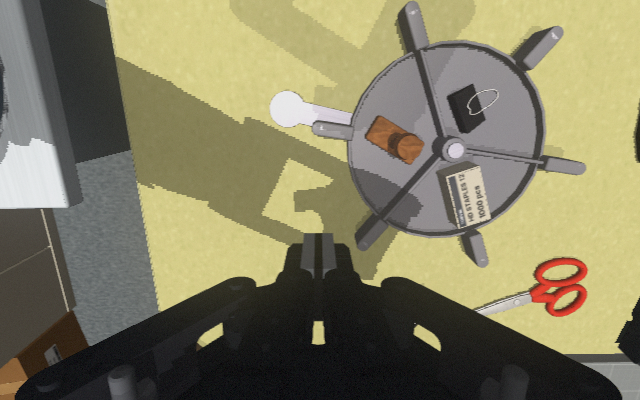

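```bash
python3 - <<'E'
import cv2
a=cv2.imread("pics/h.png")
cv2.imwrite("pics/h1.png",cv2.resize(a[70:190,260:480],None,fx=3.6,fy=3.6,interpolation=cv2.INTER_CUBIC))
E
```

```text
(no output)
```

View pics/h1.png

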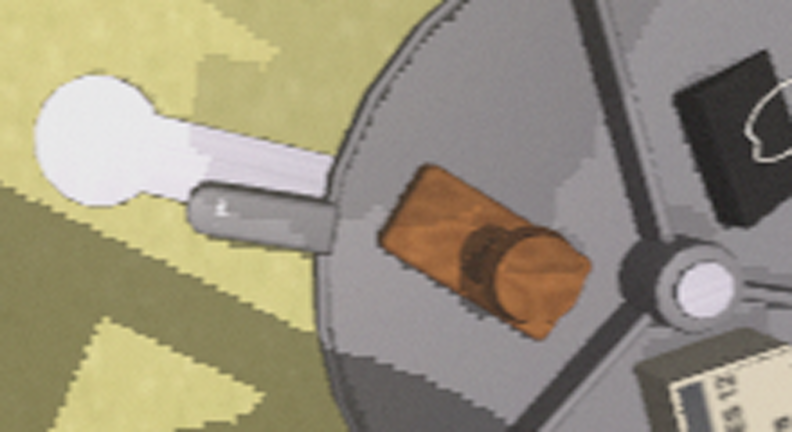

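```bash
cat >m.py <<'E'
from h import *
def meas(f,scale,u0,v0,pts):
    c=np.load("c_w.npy",allow_pickle=True).item()
    a=lambda x,y,z:ray(0,u0+(x+.5)/scale-.5,v0+(y+.5)/scale-.5,z,c)
    P=a(*pts["post"],.057);print("post",P)
    for k,z in(("tongue",.006),("foot",.036),("handle",.093),("ear_out",.046),("ear_in",.046)):
        if k in pts:
            q=a(*pts[k],z)
            for nm,B in(("post",P),("C",np.array([.592,-.086,0]))):
                v=q-B;print(k,nm,q.round(4),(np.degrees(np.arctan2(v[1],v[0]))%360).round(2),np.hypot(*v[:2]).round(4))
E
python3 - <<'E'
from m import *
meas(0,3.6,260,70,dict(post=(706,289),tongue=(98,141),foot=(487,252),handle=(543,275),ear_out=(192,212),ear_in=(330,225)))
E
```

```text
post [ 0.59203076 -0.08627527  0.057     ]
tongue post [ 0.4217 -0.0454  0.006 ] 166.5 0.1752
tongue C [ 0.4217 -0.0454  0.006 ] 166.59 0.1751
foot post [ 0.5362 -0.0777  0.036 ] 171.24 0.0565
foot C [ 0.5362 -0.0777  0.036 ] 171.51 0.0564
handle post [ 0.5366 -0.077   0.093 ] 170.47 0.0562
handle C [ 0.5366 -0.077   0.093 ] 170.74 0.0561
ear_out post [ 0.4508 -0.0643  0.046 ] 171.14 0.1429
ear_out C [ 0.4508 -0.0643  0.046 ] 171.24 0.1428
ear_in post [ 0.4894 -0.0684  0.046 ] 170.11 0.1041
ear_in C [ 0.4894 -0.0684  0.046 ] 170.26 0.1041
```

Two independent stamp readings, foot and handle, give 171.2° and 170.5°. The front is at 166.5°, so about 4.5° (10 mm at the ear) remains. I'll go back down and push slowly to just short of that.

```bash
python3 -m jog '[[[0,0,35],[0,0,0],0],[[0,0,75],[0,0,0],0],[[0,0,115],[0,0,0],0],[[0,0,150],[0,0,0],0],[[0,0,180],[0,0,0],0],[[0,0,200],[0,0,0],0],[[0,0,204],[0,0,0],0],[[0,0,204],[0,0,0],0],[[8,1,204],[0,0,0],0],[[15,3,204],[0,0,0],0],[[20,4,204],[0,0,0],0],[[23,4,204],[0,0,0],0],[[25,4,204],[0,0,0.02],0],[[27,4,204],[0,0,0.03],0],[[29,4,204],[0,0,0.05],0],[[31,5,204],[0,0,0.06],0],[[32,5,204],[0,0,0.07],0],[[32,5,204],[0,0,0.07],0],[[32,5,204],[0,0,0.07],0]]'; python3 - <<'E'
from h import *
o=get_obs();p=o['eef_pos'];C=[.5925,-.086];print(p,o['eef_rot'],np.degrees(np.arctan2(p[1]-C[1],p[0]-C[0])),o['dq'].round(3))
E
```

```text
time_s: 10.55
eef_pos: [0.461, -0.0767, 0.0434]
eef_rot: [0.002, 0.736, 0.677, -0.001]
wrist_force: [-0.5, -0.8, -0.1]
opening: 0.003
[ 0.46100674 -0.07665832  0.04336122] [ 0.0021636   0.73598313  0.67699508 -0.00134794] 175.93636315206737 [-0.003  0.001 -0.    -0.002 -0.001 -0.002]
```

```bash
python3 -m jog '[[[1,0,0],[0,0,0],0],[[2,0,0],[0,0,0],0],[[3,0,0],[0,0,0],0],[[3,0,0],[0,0,0],0],[[3,0,0],[0,0,0],0]]'; python3 -m jog '[[[-8,-1,0],[0,0,0],0],[[-18,-2,0],[0,0,0],0],[[-25,-3,0],[0,0,0],0],[[-25,-3,-20],[0,0,0],0],[[-25,-3,-50],[0,0,0],0],[[-25,-3,-85],[0,0,0],0],[[-25,-3,-120],[0,0,0],0],[[-25,-3,-155],[0,0,0],0],[[-25,-3,-185],[0,0,0],0],[[-25,-3,-205],[0,0,0],0],[[-25,-3,-205],[0,0,0],0],[[-25,-3,-205],[0,0,0],0],[[-25,-3,-205],[0,0,0],0],[[-25,-3,-205],[0,0,0],0],[[-25,-3,-205],[0,0,0],0]]'; python3 - <<'E'
from h import *
import cv2
c=get_calibration("wrist");np.save("c_w.npy",c,allow_pickle=True)
P,d=camera("wrist");cv2.imwrite(f"pics/i.png",P[:,:,::-1])
print(get_obs()['eef_rot'],np.abs(get_calibration("wrist")["world_from_camera"]-c["world_from_camera"]).max())
cv2.imwrite("pics/i1.png",cv2.resize(P[70:190,260:480,::-1],None,fx=3.6,fy=3.6,interpolation=cv2.INTER_CUBIC))
E
```

```text
time_s: 10.97
eef_pos: [0.4612, -0.0736, 0.0433]
eef_rot: [0.002, 0.736, 0.677, -0.001]
wrist_force: [0.6, 0.2, -1.4]
opening: 0.0
time_s: 12.22
eef_pos: [0.4551, -0.0971, 0.2469]
eef_rot: [0.001, 0.736, 0.677, -0.002]
wrist_force: [0.3, -0.0, -0.5]
opening: 0.002
[ 0.00078347  0.73602012  0.67695668 -0.00185138] 0.00033311878763872885
```

View pics/i1.png

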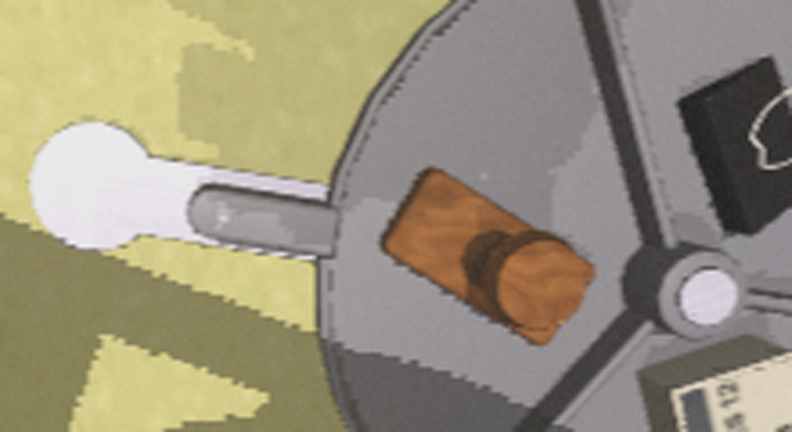

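```bash
python3 - <<'E'
from m import *
meas(0,3.6,260,70,dict(post=(708,296),tongue=(94,186),foot=(490,257),handle=(545,281),ear_out=(192,214),ear_in=(332,230)))
E
```

```text
post [ 0.59175844 -0.08634993  0.057     ]
tongue post [ 0.422  -0.0452  0.006 ] 166.36 0.1747
tongue C [ 0.422  -0.0452  0.006 ] 166.49 0.1748
foot post [ 0.5372 -0.0735  0.036 ] 166.7 0.0561
foot C [ 0.5372 -0.0735  0.036 ] 167.11 0.0562
handle post [ 0.5375 -0.0729  0.093 ] 166.06 0.0559
handle C [ 0.5375 -0.0729  0.093 ] 166.46 0.0561
ear_out post [ 0.4525 -0.0533  0.046 ] 166.63 0.1431
ear_out C [ 0.4525 -0.0533  0.046 ] 166.79 0.1433
ear_in post [ 0.4911 -0.0609  0.046 ] 165.82 0.1038
ear_in C [ 0.4911 -0.0609  0.046 ] 166.04 0.1039
```

The stamp is at 166.4 ± 0.3° and the tongue at 166.4°, so they are aligned. As a last check I'll look from the fixed cameras, with the arm moved back a little.

```bash
python3 -m jog '[[[-30,0,-15],[0,0,0],0],[[-70,0,-30],[0,0,0],0],[[-110,0,-45],[0,0,0],0],[[-150,0,-50],[0,0,0],0],[[-180,0,-50],[0,0,0],0],[[-200,0,-50],[0,0,0],0],[[-200,0,-50],[0,0,0],0],[[-200,0,-50],[0,0,0],0],[[-200,0,-50],[0,0,0],0]]'; python3 - <<'E'
from h import *
import cv2
P,d=camera("scene");Q,_=camera("side")
cv2.imwrite("pics/j.png",np.vstack([cv2.resize(P[130:310,280:500,::-1],(600,300)) if 0 else cv2.resize(P[175:295,300:460,::-1],(400,300)),cv2.resize(Q[160:257,250:380,::-1],(400,300))]))
cv2.imwrite("pics/j_scene.png",P[:,:,::-1])
E
```

```text
time_s: 13.02
eef_pos: [0.4385, -0.2954, 0.2969]
eef_rot: [-0.0, 0.736, 0.677, -0.002]
wrist_force: [-0.3, -0.1, 0.3]
opening: -0.001
```

View pics/j.png

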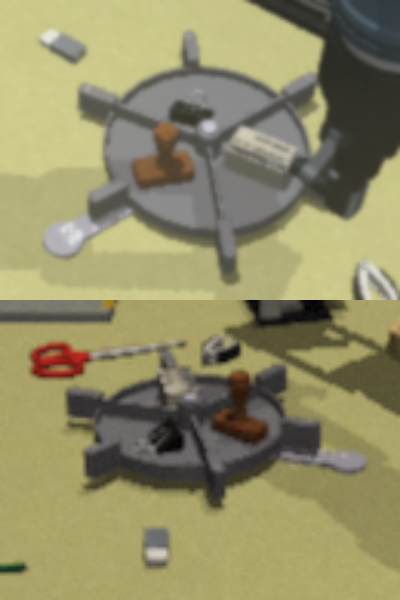

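View pics/j_scene.png

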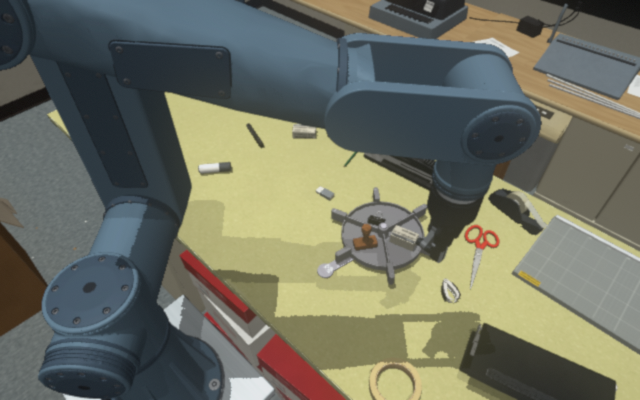

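Both fixed views show the stamp upright in the front bay, with its ear over the tongue. All three items are in the tray, and every bystander is where it was at the start. The arm is clear of everything at about 0.3 m height.

```bash
python3 -c "
from bench import *
print(hand_in())"
```

```text
the job is handed in; nothing more can be done
None
```

The stamp's bay is now at the front, with the stamp in line with the steel tongue, and the job is handed in (about 13 s on the robot's clock). With the gripper shut, I pushed one ear round about 84° clockwise at roughly 5 cm/s. I then backed off, measured, nudged the last 4.5° and moved clear.

- **Alignment:** in the last close view the stamp read 166.1–167.1° and the tongue 166.4–166.5°, so they agree within the reading spread of about half a degree.
- **Surroundings:** both fixed cameras show the stamp upright, all three things still in the tray and the things on the table where they were. I checked those by eye and did not re-measure them. The wrist force never read above about 2 N at the end of a move.
- **One disagreement:** an early wrist-camera picture put the turning axis about 8 mm off because the arm was still moving. I discarded that position and measured again with the arm at rest. That reading matched the fixed cameras within about 3 mm, and the readings after it repeated within 1 mm.

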